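# Raise the sash of the repair bench's extraction cabinet to its working-height pointer

## Robot

A 6-joint arm with a two-finger parallel gripper is mounted at the origin on the work surface. World frame = base frame: x ahead of the robot, y to its left, z up, the work surface at z = 0. Lengths are in mm, angles in degrees, forces in N, time in s.
With the tool pointing down it reaches from about 350 to 850 mm from the base axis. Payload 8.1 kg.
Tool frame: the origin (TCP) lies at the centre of the arm's flange, where the gripper is bolted on; the fingertips stand 173 mm ahead of it and the grasp point (between the pads) lies 155 mm ahead of it; z points along the fingers, y is the line along which they close (so a half turn about z gives the same grasp; the last joint's range is limited). The gripper opens to 85 mm and grips with 20 to 120 N. Pads are 22 mm wide; open, the fingers measure 114 mm over their backs; the gripper's body (76 mm by 85 mm) begins 54 mm behind the grasp point. The pads swing forward as they close: fully open they stand 13 mm farther back than shut.
Start: joints at [-74.737, 7.471, 85.268, -0, 87.261, -4.893], TCP at [206.773, -563.251, 404.692] pointing down, gripper open.
Joint ranges: [-169.43, 169.43], [-51.17, 129.36], [1.28, 143.12], [-76.62, 256.62], [0, 156.53], [-152.29, 152.29]. Speed limits (degrees/s): [136.94, 136.94, 159.86, 180, 180, 180].

## Interface

Orientations are given as [roll, pitch, yaw] about the fixed x, y, z axes, in that order (R = Rz(yaw) Ry(pitch) Rx(roll)).
In Python, from bench import * gives the robot as it stands.
- The arm moves only by the shell command python3 -m jog 'ROWS' [FORCE]. ROWS is text: rows parted by semicolons, each of 7 numbers parted by spaces: the shift along the tool's x, y, z scaled (see below), then the turn, a rotation vector about the tool's x, y, z scaled (see below), then the closure, from -1 (fully open) to 1 (shut). In form: tx ty tz wx wy wz hand; .... A call has 1 to 5 rows; each row shifts and turns the commanded pose from where the row before left it, along the tool's axes as they then stand; what a row does not reach is not made up. The controller multiplies each number of a shift by 0.1 m and each number of a turn by 60 degrees. A row lasts 1/8 s, in which the tool goes at most 62.5 mm and 10.7 degrees, less where a joint would pass 70% of its speed; a pose out of reach is approached as far as the arm can. A call with a number of a shift or a turn outside -1 to 1 is refused whole. A call with a gripper value outside its range is refused whole. The fingers move at their own pace and stop on an object; FORCE is the grip in N (left out, the last holds). Time passes only in rows, so rows that do not move let the fingers close. It gives the time, the measured TCP pose, the force, the opening and the grip force at its end, in the units of the state.
- sense(): the state, without advancing time (a new reading comes with each control period).
- snapshot(name): name is "side" or "top" or "wrist"; returns a dict with "img" (420x560x3 uint8, red, green, blue), "fx", "fy", "cx", "cy" (pixels), "dist" ([k1, k2, p1, p2, k3] as OpenCV has them; the pictures are not rectified), "extrinsics" (4x4, takes a point from camera to world coordinates). Camera axes: x right, y down, z forward; pixel columns grow to the right and rows downward; lengths in mm; the calibration is good to about 2 mm. A picture is of the moment at which its call begins. There is no depth.
- hand_in(): hands the job in; it is judged then, once.
The state is a dict: "time": time; "joint_pos": joint angles; "qd": joint speeds; "joint_efforts": joint torques, N m; "tool_pos": TCP position; "tcp_rot": TCP orientation; "ft_force": force on the tool from outside, world axes, zero at the start; "wrist_torque": the same for the moment, N m; "finger_gap": finger opening in mm; "grip_force": force on a finger pad.
Only numpy, scipy, OpenCV 4.12 (cv2) and the standard library are available. Lean on these libraries where they do the work, as an engineer would, in place of code of your own. Each camera call takes 0.05 s, during which the arm holds its last target. There are 200 camera calls.

## Task

Open the extraction cabinet for work: with your fingers beneath the lip along the lower edge of its sliding window, push the window steadily up until the lip is level with the pointer on the left upright, without overshooting it, then take your hand away and leave the window standing there. Only push from beneath: do not take hold of the lip or drag the window by its face, and leave the pointer and the things in and around the cabinet as they are.

Things in the scene. Friction and masses are not known exactly. Their poses are not given: they have to be found in the camera images.
- cabinet: Fixed extraction cabinet, 540 wide, 580 high, clear sides, back and roof, white fan box on top at the rear, grey tray base 109 high. Origin: bench level, mid-footprint; x points inwards, away from the robot, y left along the front, z up. The front leans back 15 deg (0.262 rad) from vertical between two aluminium uprights, 30 wide, at y = +-255. The base's front face is at x = -146.
- lip: Lip along the window's lower edge: a shelf 456 long, 10 thick, standing out 51 from the bottom rail towards the robot, its outer edge a round nose of 6 radius. Origin: on the nose's axis, mid-length. z runs up the slope (the way it slides, 15 deg from vertical), y left, x inwards. Free space beneath; the rail behind (from x = +45) reaches down to z = -17.
- window: Rest of the sliding window: clear pane, aluminium bottom rail 470 wide, 45 high, and the thin plate on top of the lip. Origin: pane's mid-plane, lower edge of the bottom rail, mid-width; axes as the lip's. The lip's origin is at x = -52, z = +17 here.
- sash (a joint): How far the window has risen along its slope, m: 0 shut, stop at 0.20. Starts between 0 and 0.04. It is counterweighted: it stays wherever it is left; a push of about 4 to 6 N along the slope moves it, slightly more when fast.
- mark: Pointer for the working height: black saddle clip, 36 by 36, on the left (+y) upright, pointing at the window. Origin: level with the pointer's tip, in the pane's mid-plane; axes as the lip's. The lip is level with it when the lip's origin has z = 0 in this frame (along the slope). It starts 60 to 160 mm up the slope from the lip.
- teapot: Bystander: round white ceramic teapot, 120 high, about 180 over spout and handle; origin: centre of its underside (mm). It stands inside the cabinet, on its tray; leave it alone.
- vase: Bystander: green glass vase, 80 wide, 150 high; origin: centre of its underside (mm). It stands inside the cabinet, on its tray; leave it alone.
- candlestick: Bystander: brass candlestick, 80 wide foot, 138 high; origin: centre of its underside (mm). It stands inside the cabinet, on its tray; leave it alone.
- bowl: Bystander: blue ceramic bowl, 110 wide, 50 high; origin: centre of its underside (mm). It stands inside the cabinet, on its tray; leave it alone.
- mug: Bystander: white mug, 78 wide, 88 high, with a handle; origin: centre of its underside (mm). It is on the bench in front of the cabinet, towards one side; leave it alone.
- jar: Bystander: amber glass jar with a black cap, 68 wide, 95 high; origin: centre of its underside (mm). It is on the bench in front of the cabinet, towards one side; leave it alone.
- tumbler: Bystander: green glass tumbler, 68 wide, 100 high; origin: centre of its underside (mm). It is on the bench in front of the cabinet, towards one side; leave it alone.
- brush: Bystander: small brush with a wooden handle lying on the bench, 190 long, 20 high; origin: under its middle, x along it (mm). It is on the bench in front of the cabinet, towards one side; leave it alone.

How it is judged (in metres and radians):
On the way:
1. the fingers push from beneath the lip and the window rises (contact force between the fingers and lip above 1 N and velocity of joint sash above 0.004 m/s), for 0.1 s.
At the end, for the whole second after the job is handed in: The lip's axis stands within 10 mm of the pointer (along the slope), the window is at rest, the pointer has not moved (4 mm) and every bystander is within 25 mm of where it stood (z of lip in the frame of mark between -0.01 and 0.01 m and velocity of joint sash between -0.005 and 0.005 m/s and distance of mark from where it was at the start of the episode below 0.004 m and not (distance of any of teapot, vase, candlestick, bowl, mug, jar, tumbler, brush from where it was at the start of the episode above 0.025 m)); the robot touches nothing.
It fails at once if the window was pushed more than 15 mm past the pointer (z of lip in the frame of mark above 0.015 m).
It fails at once if the window was flung or jerked (faster than 0.35 m/s) (velocity of joint sash above 0.35 m/s).
It fails at once if the window was moved by gripping the lip or by its face or rail, instead of from beneath the lip (over 8 N on them while it moves) (contact force between the fingers and window above 8 N and velocity of joint sash above 0.01 m/s).
It fails at once if the pointer was shifted by more than 4 mm (distance of mark from where it was at the start of the episode above 0.004 m).
It fails at once if a bystander was displaced by more than 25 mm (distance of any of teapot, vase, candlestick, bowl, mug, jar, tumbler, brush from where it was at the start of the episode above 0.025 m).
It also fails if it takes over 43 s, if anything falls off the work surface, if the arm or the gripper's body presses on something with over 40 N, if the wrist force passes 120 N, or if a joint passes its speed limit or range.

## Working session

There is one attempt and no reset: what is moved stays moved. The work goes in short steps, Python scripts to look and compute and a shell command to move; the robot and the scene stay as the last step left them, time stands still between calls to the robot, and variables do not carry over. Pictures are saved under pics/ and viewed, at most 10 in all, crops included, and the job is handed in when it is done.

```bash
mkdir -p pics
python3 - <<'E'
from bench import *
import cv2,pickle
D={}
for n in ["side","top","wrist"]:
    s=snapshot(n);D[n]=s;cv2.imwrite(f"pics/{n}0.png",s["img"][:,:,::-1])
    print(n,s["fx"],s["cx"],s["cy"],s["dist"],s["extrinsics"])
pickle.dump(D,open("d0.pkl","wb"))
s=sense();print(s["time"],s["tool_pos"],s["tcp_rot"],s["ft_force"],s["finger_gap"])
E
```

```text
side 418.34154466620896 282.22002457083113 208.2775009795705 [-0.00744516  0.          0.          0.          0.        ] [[-8.28715075e-01  5.32332572e-01 -1.72781240e-01  7.72728762e+02]
 [ 5.59640854e-01  7.91382617e-01 -2.45999325e-01  2.93840346e+02]
 [ 5.78261645e-03 -3.00558790e-01 -9.53745760e-01  1.14302570e+03]
 [ 0.00000000e+00  0.00000000e+00  0.00000000e+00  1.00000000e+00]]
top 539.6300935258818 289.85760168555356 212.93113571357904 [-0.06851127  0.          0.          0.          0.        ] [[-2.04880343e-02 -9.91372767e-01  1.29461490e-01  4.42727650e+02]
 [-9.99680477e-01  2.22307787e-02  1.20306096e-02  1.01120539e+01]
 [-1.48048485e-02 -1.29173641e-01 -9.91511466e-01  1.28529010e+03]
 [ 0.00000000e+00  0.00000000e+00  0.00000000e+00  1.00000000e+00]]
wrist 299.4946579623266 278.30020537450054 213.15772028132207 [-0.06134767  0.          0.          0.          0.        ] [[ 3.45407929e-01 -8.88330915e-01 -3.02591388e-01  2.84264818e+02]
 [-9.38452306e-01 -3.27232980e-01 -1.10570546e-01 -5.34159843e+02]
 [-7.94647189e-04  3.22159529e-01 -9.46685062e-01  3.72954691e+02]
 [ 0.00000000e+00  0.00000000e+00  0.00000000e+00  1.00000000e+00]]
0.15 [ 206.71275238 -563.079274    403.87493962] [-1.79916070e+02 -6.21645649e-03  2.01581060e+01] [ 0.74579097 -0.40873371  0.23671264] 85.3433214521065
```

View pics/side0.png

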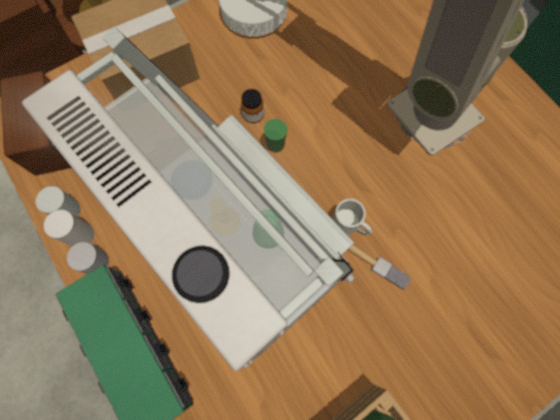

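View pics/top0.png

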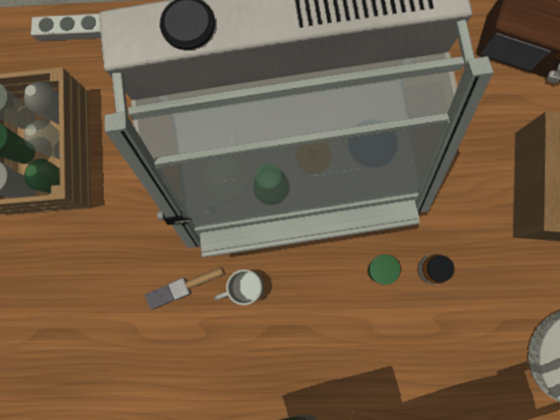

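The left upright is on the image left in the top view. The lip's front edge runs from about (203,254) to (419,224), with the mark near (175,218). In the side view the lip runs from about (222,120) to (350,250), with the mark near (345,270). The mug and brush stand in front on the left; the tumbler and jar are in front on the right. I'll zoom in on the ends.

Run:
```python
import cv2,pickle,numpy as np
D=pickle.load(open("d0.pkl","rb"))
def c(n,u,v):
    im=cv2.resize(D[n]["img"][v:v+75,u:u+100,::-1],(400,300),interpolation=cv2.INTER_CUBIC)
    for k in range(0,100,10):
        L=8 if k%50 else 20
        cv2.line(im,(k*4,0),(k*4,L),(0,0,255),1)
        if k<75: cv2.line(im,(0,k*4),(L,k*4),(0,0,255),1)
    return im
cv2.imwrite("pics/z.png",np.vstack([np.hstack([c("top",150,190),c("top",350,180)]),np.hstack([c("side",290,210),c("side",190,90)])]))
```

```text
(no output)
```

View pics/z.png

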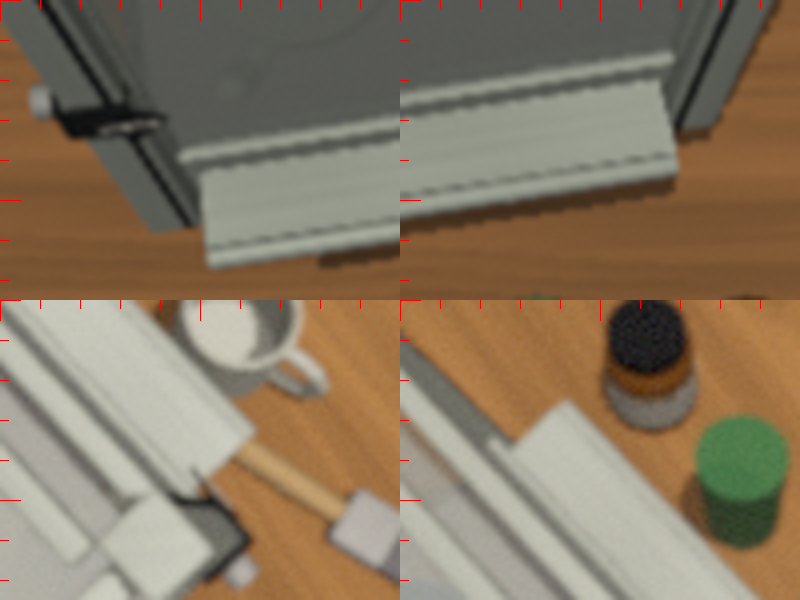

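The zoom gives the lip's outer corners: top view (202,256.3) and (419.2,223.3), side view (353.8,243) and (231.8,115.5). The pointer tip is near (190.8,220) in top and about (338.8,252.5) in side. I'll triangulate these next.

```bash
cat > h.py <<'E'
import cv2,pickle,numpy as np
def cam(s):
    K=np.array([[s["fx"],0,s["cx"]],[0,s["fy"],s["cy"]],[0,0,1.]])
    return K,np.array(s["dist"]),np.linalg.inv(s["extrinsics"])
def tri(s1,p1,s2,p2):
    q=[];P=[]
    for s,p in((s1,p1),(s2,p2)):
        K,d,E=cam(s);q.append(cv2.undistortPoints(np.array([[p]],float),K,d).reshape(2,1));P.append(E[:3])
    X=cv2.triangulatePoints(P[0],P[1],*q)[:,0];X=X[:3]/X[3]
    return X,[np.round(proj(s,X)-p,1) for s,p in((s1,p1),(s2,p2))]
def proj(s,X):
    K,d,E=cam(s);return cv2.projectPoints(np.reshape(X,(-1,1,3)).astype(float),cv2.Rodrigues(E[:3,:3])[0],E[:3,3],K,d)[0].reshape(-1,2).squeeze()
def axes(L,R):
    y=L-R;y[2]=0;y/=np.linalg.norm(y);h=np.cross(y,[0,0,1.]);a=np.radians(15)
    z=np.sin(a)*h+np.cos(a)*np.array([0,0,1.]);return np.c_[np.cross(y,z),y,z]
E
python3 - <<'E'
from h import *
D=pickle.load(open("d0.pkl","rb"));t,s=D["top"],D["side"]
L,e=tri(t,(202,256.3),s,(353.8,243));print("L",L,e)
R,f=tri(t,(419.2,223.3),s,(231.8,115.5));print("R",R,f,np.linalg.norm(L-R))
A=axes(L,R);print(A.round(3), "yaw",np.degrees(np.arctan2(A[1,0],A[0,0])))
O=(L+R)/2+A[:,0]*6;print("lip O",O)
for p in((338.8,252.5),(343,258),(341,255)):
    M,g=tri(t,(190.8,220),s,p);print("M",M,g,(M-O)@A)
for n,a,b in(("mug",(247,287),(349,213)),("tumbler",(385,269),(275,130)),("jar",(438,268),(251,100))):
    print(n,tri(t,a,s,b))
E
```

```text
L [501.9800982  208.94728739 163.45313445] [array([-0.1,  0.1]), array([-0.1, -0. ])]
R [ 561.52376949 -246.93382208  161.35141243] [array([ 0., -0.]), array([0., 0.])] 459.7580363631991
[[ 0.958 -0.13   0.257]
 [ 0.125  0.992  0.034]
 [-0.259  0.     0.966]] yaw 7.441407489152365
lip O [537.49867761 -18.24267204 160.84935917]
M [567.18475591 215.00629375 254.96044171] [array([-0.4,  0.3]), array([-0.4, -0.1])] [ 33.2545703  227.43979126 106.34149732]
M [566.07245953 223.67424014 235.92748751] [array([-2.9,  2.1]), array([-3. , -0.9])] [ 38.19966761 236.17879066  87.96216803]
M [566.42401318 219.07188201 246.55980195] [array([-1.6,  1.2]), array([-1.8, -0.5])] [ 35.20878553 231.5696639   98.16814547]
mug (array([435.59523772, 125.91974779,  62.47155824]), [array([-0.5,  0.4]), array([-0.5, -0.1])])
tumbler (array([ 469.00978635, -182.76306938,   84.96651612]), [array([-0.3,  0.3]), array([-0.3, -0.1])])
jar (array([ 469.86418736, -303.78267714,   78.60473401]), [array([ 0.3, -0.4]), array([0.4, 0.1])])
```

```bash
cat >> h.py <<'E'
from scipy.spatial.transform import Rotation as Ro
def todo(s,P,Rt):
    R=Ro.from_euler("xyz",s["tcp_rot"],degrees=True)
    print("pos",np.round(s["tool_pos"],1),"t",round(s["time"],2),"q",np.round(s["joint_pos"],1),"F",np.round(s["ft_force"],1),"gap",round(s["finger_gap"],1))
    print("shift units",np.round(R.inv().apply(P-np.array(s["tool_pos"]))/100,3),"turn units",np.round((R.inv()*Rt).as_rotvec(degrees=True)/60,3))
L=np.array([501.98,208.95,162.4]);RR=np.array([561.52,-246.93,162.4])
A=axes(L,RR);O=(L+RR)/2+A[:,0]*6
RT=Ro.from_matrix(np.c_[A[:,2],-A[:,1],A[:,0]])
def tip(x,y,z): return O+A@np.array([x-173,y,z])
E
python3 -m jog '0.35 -0.43 0 0 0 0 1;0.35 -0.43 0 0 0 0 1;0.35 -0.43 0 0 0 0 1;0.35 -0.43 0 0 0 0 1;0.35 -0.43 0 0 0 0 1' 20
python3 -m jog '0.35 -0.43 0 0 0 0 1;0.35 -0.43 0 0 0 0 1;0.35 -0.43 0 0 0 0 1;0.35 -0.43 0 0 0 0 1;0.35 -0.43 0 0 0 0 1'
python3 - <<'E'
from bench import *
from h import *
print(O,A.round(3));todo(sense(),tip(-60,0,60),RT);print(tip(-60,0,60),tip(-60,0,-35),tip(25,0,-20))
E
```

```text
time: 0.78
tool_pos: [297.1, -299.4, 404.5]
tcp_rot: [-180.0, -0.0, 20.1]
ft_force: [0.7, 1.0, 0.1]
finger_gap: 0.1
grip_force: 0.0
time: 1.4
tool_pos: [387.2, -37.2, 404.8]
tcp_rot: [180.0, -0.0, 20.1]
ft_force: [1.2, -0.2, 0.0]
finger_gap: -0.2
grip_force: 0.0
[537.49674948 -18.2394484  160.84708573] [[ 0.958 -0.13   0.257]
 [ 0.125  0.992  0.034]
 [-0.259  0.     0.966]]
pos [387.2 -37.2 404.8] t 1.4 q [-13.  -27.3 116.1  -0.   91.2  56.8] F [ 1.2 -0.2  0. ] gap -0.2
shift units [-0.569 -0.122  1.256] turn units [-0.138  1.244  0.181]
[329.72968024 -45.37477195 279.10747282] [305.34892961 -48.5590088  187.34451932] [390.61080608 -37.42342021 179.83378788]
```

```bash
cat >> h.py <<'E'
c,s_=np.cos(np.pi/6),np.sin(np.pi/6)
d=c*A[:,0]-s_*A[:,2];n=s_*A[:,0]+c*A[:,2]
RT=Ro.from_matrix(np.c_[n,-A[:,1],d])
def con(back,gap,y=0,up=0): return O+A[:,1]*y+A[:,2]*up-(17+gap)*n-(153+back)*d
E
python3 - <<'E'
from bench import *
from h import *
for p in(con(45,23)+[0,0,115],con(45,23),con(0,0)):print(p)
todo(sense(),con(45,23)+[0,0,115],RT)
E
```

```text
[370.62254983 -40.03397733 387.56995716]
[370.62254983 -40.03397733 272.56995716]
[418.30089259 -33.80696906 257.01360797]
pos [387.2 -37.2 404.8] t 1.4 q [-13.  -27.3 116.1  -0.   91.2  56.8] F [ 1.2 -0.2  0. ] gap -0.2
shift units [-0.166 -0.031  0.172] turn units [-0.083  0.746  0.201]
```

```bash
python3 -m jog '0 0 0 -0.017 0.149 0.04 1;0 0 0 -0.017 0.149 0.04 1;0 0 0 -0.017 0.149 0.04 1;0 0 0 -0.017 0.149 0.04 1;0 0 0 -0.017 0.149 0.04 1'
python3 - <<'E'
from bench import *
from h import *
todo(sense(),con(45,23)+[0,0,60],RT);todo(sense(),con(45,23),RT)
E
```

```text
time: 2.02
tool_pos: [400.6, -42.4, 405.0]
tcp_rot: [-179.8, -44.7, 7.4]
ft_force: [4.9, -1.3, 8.6]
finger_gap: 0.1
grip_force: 0.0
pos [400.6 -42.4 405. ] t 2.02 q [-23.5 -51.2 135.7  25.4  57.9  52.8] F [ 4.9 -1.3  8.6] gap 0.1
shift units [-0.718 -0.061  0.308] turn units [-0.002  0.006 -0.   ]
pos [400.6 -42.4 405. ] t 2.02 q [-23.5 -51.2 135.7  25.4  57.9  52.8] F [ 4.9 -1.3  8.6] gap 0.1
shift units [-1.14  -0.06   0.735] turn units [-0.002  0.006 -0.   ]
```

```bash
cat > fk.py <<'E'
from h import *
from scipy.optimize import least_squares
import json,os
def log(s):
    open("poses.jsonl","a").write(json.dumps([list(map(float,s[k])) for k in("joint_pos","tool_pos","tcp_rot")])+"\n")
Z=lambda a:Ro.from_euler("z",a,degrees=True)
Y=lambda a:Ro.from_euler("y",a,degrees=True)
def fk(q,p):
    R1=Z(q[0]);R2=R1*Y(q[1]);R3=R2*Y(q[2]);R4=R3*Z(q[3]);R5=R4*Y(q[4]);R6=R5*Z(q[5])
    # p: d1, a1, a2z, off_y(after q3), e(x after q3), a3z, o5x, d6
    t=R1.apply([p[1],0,p[0]])+R2.apply([0,0,p[2]])+R3.apply([p[4],p[3],p[5]])+R5.apply([p[6],p[8],p[7]])
    return t,R6
E
cat > poses.jsonl <<'E'
[[-74.737,7.471,85.268,0,87.261,-4.893],[206.773,-563.251,404.692],[180,0,20.1]]
[[-13.0,-27.3,116.1,0,91.2,56.8],[387.2,-37.2,404.8],[180,0,20.1]]
E
python3 - <<'E'
from bench import *
from fk import *
log(sense())
E
python3 -m jog '-0.2 0 0.2 0 0 0 1;-0.2 0 0.2 0 0 0 1;0 0 0 0 0 0 1'
cat > fit.py <<'E'
from bench import *
from fk import *
log(sense());todo(sense(),con(45,23),RT)
P=[json.loads(l) for l in open("poses.jsonl")]
for q,t,r in P: print((fk(q,np.zeros(9))[1].inv()*Ro.from_euler("xyz",r,degrees=True)).as_rotvec(degrees=True).round(1))
p0=np.array([200,0,360,0,0,400,0,100,50.])
f=least_squares(lambda p:np.r_[np.concatenate([fk(q,p)[0]-t for q,t,_ in P]),(p-p0)*.003],p0)
print(f.x.round(1),np.round(f.fun[:3*len(P)],1));np.save("p.npy",f.x)
E
python3 fit.py
```

```text
time: 2.4
tool_pos: [399.1, -42.0, 345.8]
tcp_rot: [-179.7, -44.2, 7.4]
ft_force: [0.4, 0.2, 0.0]
finger_gap: 0.1
grip_force: 0.0
pos [399.1 -42.  345.8] t 2.4 q [-23.5 -50.2 141.2  27.1  52.6  49.4] F [0.4 0.2 0. ] gap 0.1
shift units [-0.711 -0.055  0.331] turn units [-0.004  0.014 -0.   ]
[ 0.  -0.  90.1]
[-0.  -0.  90.1]
[ 0.  0. 90.]
[ 0.  0. 90.]
[318.8   1.3 369.1  46.9  63.4 555.4   3.2 190.3   4.2] [-0.1 -0.1  0.  -0.1  0.3  0.   0.  -0.2 -0.   0.  -0.1 -0. ]
```

```bash
cat > plan.py <<'E'
from bench import *
from fk import *
p=np.load("p.npy")
lo=np.array([-169.43,-51.17,1.28,-76.62,0,-152.29])+1.5;hi=np.array([169.43,129.36,143.12,256.62,156.53,152.29])-1.5
def frame(t,psi):
    ca,sa=np.cos(np.radians(t)),np.sin(np.radians(t));cp,sp=np.cos(np.radians(psi)),np.sin(np.radians(psi))
    d=np.array([ca*cp,ca*sp,-sa]);n=np.array([sa*cp,sa*sp,ca]);return d,n,Ro.from_matrix(np.c_[n,np.cross(d,n),d])
def ik(T,R,q0):
    def f(q):
        t,r=fk(q,p);return np.r_[t-T,200*((r*Z(90)).inv()*R).as_rotvec()]
    s=least_squares(f,np.clip(q0,lo+.01,hi-.01),bounds=(lo,hi));return s.x,np.abs(s.fun).max()
def con2(t,psi,y,back,gap,up):
    d,n,R=frame(t,psi);return O+A[:,1]*y+A[:,2]*up-(17+gap)*n-(153+back)*d,R
if __name__=="__main__":
  q0=np.array(sense()["joint_pos"])
  for y in(0,100,-100,-160):
   for psi in(-40,-20,7,30):
    for t in(30,45,55):
      o=[]
      for b,g,u in((45,23,100),(45,23,0),(0,23,0),(0,0,0),(0,0,110)):
        q,e=ik(*con2(t,psi,y,b,g,u),q0);o.append(e)
      print(y,psi,t,np.round(o,1), q.round(0) if max(o)<1 else "")
E
python3 plan.py
```

```text
0 -40 30 [40.6 60.8 58.9 53.2 37.7] 
0 -40 45 [18.7 26.7 28.5 24.7 12.9] 
0 -40 55 [ 2.   9.6 10.2  6.6  0. ] 
0 -20 30 [19.6 52.2 45.9 37.5  1.7] 
0 -20 45 [ 0.  16.   9.   0.1  0. ] 
0 -20 55 [0. 0. 0. 0. 0.] [  1. -29. 123. -15.  54. 116.]
0 7 30 [37.2 66.3 55.5 48.8 16.3] 
0 7 45 [ 7.3 28.3 20.8 10.6  0. ] 
0 7 55 [0. 0. 0. 0. 0.] [-15. -32. 125.  15.  55.  63.]
0 30 30 [0.  8.1 0.4 0.  0. ] 
0 30 45 [0. 0. 0. 0. 0.] [-30. -27. 126.  44.  63.  15.]
0 30 55 [0. 0. 0. 0. 0.] [-25. -23. 119.  31.  66.  27.]
100 -40 30 [62.9 76.1 78.3 72.8 53.4] 
100 -40 45 [43.3 46.4 47.7 43.2 34.5] 
100 -40 55 [26.7 32.1 28.9 25.4 18.9] 
100 -20 30 [24.5 58.4 54.7 46.7 18.9] 
100 -20 45 [ 0.   8.7 10.3  7.1  0. ] 
100 -20 55 [0. 0. 0. 0. 0.] [ 16. -26. 121. -24.  58. 134.]
100 7 30 [46.6 80.2 68.  59.  22. ] 
100 7 45 [16.9 35.9 27.1 16.5  0. ] 
100 7 55 [0.  4.1 0.  0.  0. ] 
100 30 30 [18.8 39.7 31.2 27.6  2.1] 
100 30 45 [ 0.  15.4  9.3  1.   0. ] 
100 30 55 [0. 0. 0. 0. 0.] [-11. -29. 123.  26.  61.  41.]
-100 -40 30 [23.3 50.1 46.  38.1 22.1] 
-100 -40 45 [ 0.   7.6 10.4  7.   0. ] 
-100 -40 5
[... 440 characters left out ...]
]
-100 30 55 [0. 0. 0. 0. 0.] [-35. -14. 112.  34.  69.  16.]
-160 -40 30 [14.1 41.  35.9 29.1 13.6] 
-160 -40 45 [0.  0.  0.6 0.  0. ] [ -9. -23. 123. -32.  44. 137.]
-160 -40 55 [0. 0. 0. 0. 0.] [-12. -19. 115. -20.  53. 126.]
-160 -20 30 [23.5 57.  37.  27.4  0. ] 
-160 -20 45 [ 0.  10.2  0.   0.   0. ] 
-160 -20 55 [0. 0. 0. 0. 0.] [-22. -24. 119.   1.  49.  87.]
-160 7 30 [0.  8.3 0.  0.  0. ] 
-160 7 45 [0. 0. 0. 0. 0.] [-39. -23. 124.  40.  52.  27.]
-160 7 55 [0. 0. 0. 0. 0.] [-35. -19. 116.  27.  58.  39.]
-160 30 30 [0. 0. 0. 0. 0.] [-52.  -6. 118.  64.  72. -16.]
-160 30 45 [0. 0. 0. 0. 0.] [-46.  -8. 112.  47.  70.   1.]
-160 30 55 [0. 0. 0. 0. 0.] [-41.  -8. 107.  35.  72.  11.]
```

```bash
cat > go.py <<'E'
import sys
from plan import *
b,g,u=map(float,sys.argv[1:4])
T,R=con2(40,30,-30,b,g,u)
q,e=ik(T,R,np.array(sense()["joint_pos"]));print("T",T.round(1),"ik err",e.round(2),q.round(1))
todo(sense(),T,R)
d,n,_=frame(40,30);t=np.array(sense()["tool_pos"])+173*d
print("tip in lip0 frame",(A.T@(t-O)).round(1),"slope dir in tool",R.inv().apply(A[:,2]).round(3))
E
python3 go.py 45 23 80; python3 go.py 45 23 0;python3 go.py 0 0 0;python3 go.py 0 0 105
```

```text
T [ 408.3 -134.   334.8] ik err 0.0 [-44.5 -29.1 132.2  51.9  69.8  -0.4]
pos [399.1 -42.  345.8] t 2.4 q [-23.5 -50.2 141.2  27.1  52.6  49.4] F [0.4 0.2 0. ] gap 0.1
shift units [-0.097  0.924  0.056] turn units [ 0.271  0.095 -0.256]
tip in lip0 frame [-36.4  45.2  66.6] slope dir in tool [ 0.894  0.099 -0.438]
T [ 387.8 -136.7  257.5] ik err 0.0 [-47.4 -24.5 137.9  55.   65.9 -11. ]
pos [399.1 -42.  345.8] t 2.4 q [-23.5 -50.2 141.2  27.1  52.6  49.4] F [0.4 0.2 0. ] gap 0.1
shift units [-0.784  0.926  0.466] turn units [ 0.271  0.095 -0.256]
tip in lip0 frame [-36.4  45.2  66.6] slope dir in tool [ 0.894  0.099 -0.438]
T [ 430.4 -112.1  246.2] ik err 0.0 [-39.5 -18.4 134.9  57.6  58.2  -9.4]
pos [399.1 -42.  345.8] t 2.4 q [-23.5 -50.2 141.2  27.1  52.6  49.4] F [0.4 0.2 0. ] gap 0.1
shift units [-0.537  0.739  0.865] turn units [ 0.271  0.095 -0.256]
tip in lip0 frame [-36.4  45.2  66.6] slope dir in tool [ 0.894  0.099 -0.438]
T [ 457.4 -108.5  347.6] ik err 0.0 [-36.4 -24.2 127.4  51.6  63.6   4.8]
pos [399.1 -42.  345.8] t 2.4 q [-23.5 -50.2 141.2  27.1  52.6  49.4] F [0.4 0.2 0. ] gap 0.1
shift units [0.365 0.737 0.327] turn units [ 0.271  0.095 -0.256]
tip in lip0 frame [-36.4  45.2  66.6] slope dir in tool [ 0.894  0.099 -0.438]
```

```bash
python3 -m jog '-0.03 0.31 0.02 0 0 0 1;-0.03 0.31 0.02 0 0 0 1;-0.03 0.31 0.02 0.09 0.032 -0.085 1;0 0 0 0.09 0.032 -0.085 1;0 0 0 0.09 0.032 -0.085 1'
python3 go.py 45 23 80;python3 go.py 45 23 0
```

```text
time: 3.02
tool_pos: [410.1, -133.0, 340.0]
tcp_rot: [179.6, -50.1, 29.8]
ft_force: [-0.3, 0.3, -0.3]
finger_gap: -0.1
grip_force: 0.0
T [ 408.3 -134.   334.8] ik err 0.0 [-44.5 -29.1 132.2  51.9  69.8  -0.4]
pos [ 410.1 -133.   340. ] t 3.02 q [-44.4 -29.9 131.9  51.6  69.9   0.7] F [-0.3  0.3 -0.3] gap -0.1
shift units [-0.054 -0.     0.018] turn units [ 0.009 -0.001 -0.002]
tip in lip0 frame [-35.8 -46.4  60.8] slope dir in tool [ 0.894  0.099 -0.438]
T [ 387.8 -136.7  257.5] ik err 0.0 [-47.4 -24.5 137.9  55.   65.9 -11. ]
pos [ 410.1 -133.   340. ] t 3.02 q [-44.4 -29.9 131.9  51.6  69.9   0.7] F [-0.3  0.3 -0.3] gap -0.1
shift units [-0.769 -0.081  0.366] turn units [ 0.009 -0.001 -0.002]
tip in lip0 frame [-35.8 -46.4  60.8] slope dir in tool [ 0.894  0.099 -0.438]
```

```bash
python3 -m jog '-0.19 -0.02 0.09 0.003 0 0 1;-0.19 -0.02 0.09 0.003 0 0 1;-0.19 -0.02 0.09 0.003 0 0 1;-0.2 -0.02 0.09 0 0 0 1;0 0 0 0 0 0 1'
python3 go.py 0 23 0;python3 go.py 0 0 0
python3 - <<'E'
from bench import *
import cv2,numpy as np,pickle
D={n:snapshot(n) for n in("wrist","top","side")};pickle.dump(D,open("d1.pkl","wb"))
a=cv2.resize(D["wrist"]["img"],(400,300));b=D["side"]["img"][190:340,200:400];c=D["top"]["img"][150:300,130:330]
b,c=[cv2.resize(i,(400,300),interpolation=cv2.INTER_CUBIC) for i in(b,c)]
m=D["side"]["img"][240:285,320:380];m=cv2.resize(m,(400,300),interpolation=cv2.INTER_CUBIC)
cv2.imwrite("pics/p1.png",np.vstack([np.hstack([a,b]),np.hstack([c,m])])[:,:,::-1])
E
```

```text
time: 3.65
tool_pos: [386.5, -135.9, 256.0]
tcp_rot: [-179.5, -49.9, 29.3]
ft_force: [-0.8, 0.3, -0.1]
finger_gap: -0.2
grip_force: 0.0
T [ 417.6 -119.4  228.6] ik err 0.0 [-41.7 -17.4 136.3  58.4  58.6 -13.1]
pos [ 386.5 -135.9  256. ] t 3.65 q [-47.7 -24.9 138.   54.8  66.2 -10.5] F [-0.8  0.3 -0.1] gap -0.2
shift units [0.017 0.013 0.445] turn units [ 0.     0.001 -0.007]
tip in lip0 frame [-36.9 -46.2 -26.6] slope dir in tool [ 0.894  0.099 -0.438]
T [ 430.4 -112.1  246.2] ik err 0.0 [-39.5 -18.4 134.9  57.6  58.2  -9.4]
pos [ 386.5 -135.9  256. ] t 3.65 q [-47.7 -24.9 138.   54.8  66.2 -10.5] F [-0.8  0.3 -0.1] gap -0.2
shift units [0.247 0.011 0.445] turn units [ 0.     0.001 -0.007]
tip in lip0 frame [-36.9 -46.2 -26.6] slope dir in tool [ 0.894  0.099 -0.438]
```

View pics/p1.png

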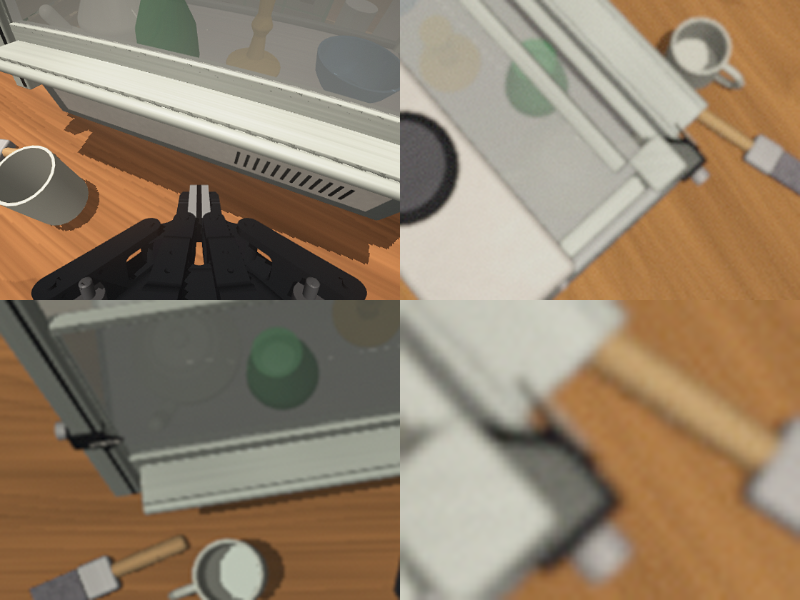

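The wrist view shows the closed fingertips below and in front of the lip with the space under it free. The pointer tip is confirmed at top (190.8,220) and side (338.8,252.7). That puts it about 106 mm up the slope from the lip.

```bash
python3 -m jog '0 0 0.15 0 0 0 1;0.01 0.01 0.15 0 0 0 1;0.01 0 0.14 0 0 -0.007 1;0 0 0 0 0 0 1'
python3 -m jog '0.05 0 0 0 0 0 1;0.05 0 0 0 0 0 1;0.05 0 0 0 0 0 1;0 0 0 0 0 0 1'
python3 go.py 0 0 0;python3 go.py 0 0 100
```

```text
time: 4.3
tool_pos: [418.1, -119.0, 230.2]
tcp_rot: [179.8, -50.0, 30.2]
ft_force: [-0.3, -0.3, 0.8]
finger_gap: -0.3
grip_force: 0.0
time: 4.8
tool_pos: [426.1, -114.5, 241.6]
tcp_rot: [179.7, -50.0, 30.2]
ft_force: [-0.7, 0.0, -0.2]
finger_gap: -0.1
grip_force: 0.0
T [ 430.4 -112.1  246.2] ik err 0.0 [-39.5 -18.4 134.9  57.6  58.2  -9.4]
pos [ 426.1 -114.5  241.6] t 4.8 q [-40.4 -18.6 135.3  57.5  58.7 -10.3] F [-0.7  0.  -0.2] gap -0.1
shift units [ 0.067 -0.     0.009] turn units [0.002 0.    0.002]
tip in lip0 frame [  7.4 -30.2 -29.5] slope dir in tool [ 0.894  0.099 -0.438]
T [ 456.1 -108.7  342.8] ik err 0.0 [-36.6 -24.  127.8  51.9  63.3   4.2]
pos [ 426.1 -114.5  241.6] t 4.8 q [-40.4 -18.6 135.3  57.5  58.7 -10.3] F [-0.7  0.  -0.2] gap -0.1
shift units [ 0.96   0.102 -0.429] turn units [0.002 0.    0.002]
tip in lip0 frame [  7.4 -30.2 -29.5] slope dir in tool [ 0.894  0.099 -0.438]
```

```bash
python3 -m jog '0 0 0.08 0 0 0 1;0.036 0.004 -0.018 0 0 0 1;0.036 0.004 -0.018 0 0 0 1;0.036 0.004 -0.018 0 0 0 1;0.036 0.004 -0.018 0 0 0 1'
python3 -m jog '0.036 0.004 -0.018 0 0 0 1;0.036 0.004 -0.018 0 0 0 1;0.036 0.004 -0.018 0 0 0 1;0.036 0.004 -0.018 0 0 0 1;0.036 0.004 -0.018 0 0 0 1'
python3 go.py -8 0 100
```

```text
time: 5.42
tool_pos: [434.9, -110.8, 251.1]
tcp_rot: [179.9, -49.9, 30.1]
ft_force: [-0.6, 0.0, -5.2]
finger_gap: 0.0
grip_force: 2.0
time: 6.05
tool_pos: [440.3, -110.1, 271.2]
tcp_rot: [179.9, -50.0, 30.1]
ft_force: [-1.6, -0.5, -4.1]
finger_gap: -0.1
grip_force: 2.1
T [ 461.4 -105.6  337.6] ik err 0.0 [-35.7 -23.  127.6  52.2  62.1   4. ]
pos [ 440.3 -110.1  271.2] t 6.05 q [-38.4 -20.2 132.9  55.7  59.4  -5.2] F [-1.6 -0.5 -4.1] gap -0.1
shift units [ 0.641  0.068 -0.27 ] turn units [0.001 0.001 0.001]
tip in lip0 frame [ 13.8 -27.7   2.8] slope dir in tool [ 0.894  0.099 -0.438]
```

```bash
python3 -m jog '0.045 0.005 -0.02 0 0 0 1;0.045 0.005 -0.02 0 0 0 1;0.045 0.005 -0.02 0 0 0 1;0.045 0.005 -0.02 0 0 0 1;0.045 0.005 -0.02 0 0 0 1'
python3 -m jog '0.045 0.005 -0.02 0 0 0 1;0.045 0.005 -0.02 0 0 0 1;0.045 0.005 -0.02 0 0 0 1;0.045 0.005 -0.02 0 0 0 1;0 0 0 0 0 0 1'
python3 go.py -8 0 100
python3 - <<'E'
from bench import *
from h import *
D={n:snapshot(n) for n in("top","side")};pickle.dump(D,open("d2.pkl","wb"))
for n in D:print(n,[proj(D[n],P+A[:,2]*u).round(1).tolist() for P in(L,RR) for u in (0,75,85)])
def c(n,u,v):
    im=cv2.resize(D[n]["img"][v:v+75,u:u+100,::-1],(400,300),interpolation=cv2.INTER_CUBIC)
    for k in range(0,100,10):
        l=8 if k%50 else 20
        cv2.line(im,(k*4,0),(k*4,l),(0,0,255),1)
        if k<75: cv2.line(im,(0,k*4),(l,k*4),(0,0,255),1)
    return im
cv2.imwrite("pics/z2.png",np.vstack([np.hstack([c("top",150,190),c("top",350,160)]),np.hstack([c("side",290,210),c("side",170,90)])]))
E
```

```text
time: 6.68
tool_pos: [447.2, -109.0, 294.8]
tcp_rot: [179.9, -49.9, 30.1]
ft_force: [-9.5, -3.5, -1.6]
finger_gap: -0.1
grip_force: 4.2
time: 7.3
tool_pos: [453.2, -108.1, 314.3]
tcp_rot: [179.8, -50.0, 30.1]
ft_force: [-5.8, -1.6, -0.8]
finger_gap: -0.2
grip_force: 2.4
T [ 461.4 -105.6  337.6] ik err 0.0 [-35.7 -23.  127.6  52.2  62.1   4. ]
pos [ 453.2 -108.1  314.3] t 7.3 q [-36.9 -22.5 129.6  53.2  61.5   0.9] F [-5.8 -1.6 -0.8] gap -0.2
shift units [ 0.232  0.02  -0.086] turn units [0.002 0.    0.002]
tip in lip0 frame [ 15.3 -27.4  47.8] slope dir in tool [ 0.894  0.099 -0.438]
top [[202.0, 256.4], [194.2, 244.8], [193.1, 243.1], [419.3, 223.2], [425.7, 209.5], [426.7, 207.5]]
side [[353.6, 243.1], [352.9, 241.5], [352.8, 241.3], [231.8, 115.3], [222.5, 104.9], [221.2, 103.4]]
```

View pics/z2.png

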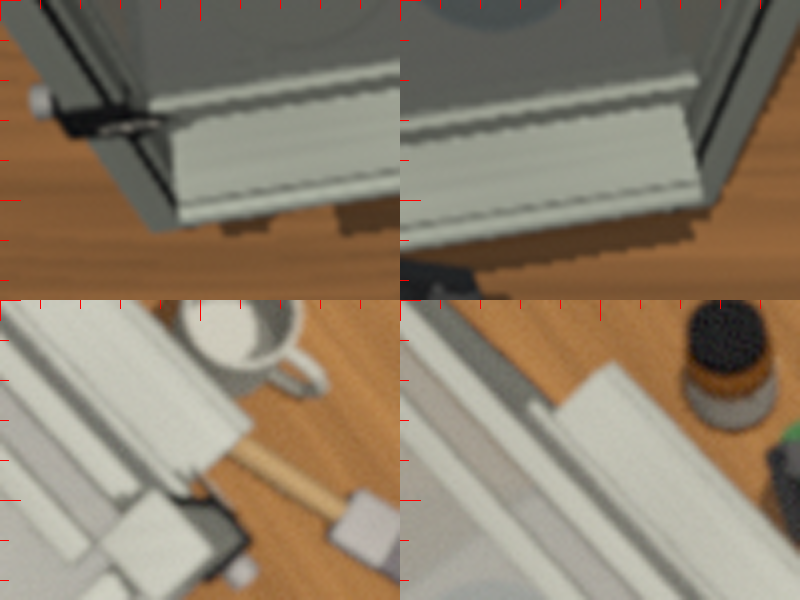

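The lip has now risen about 71 mm: its top-view left corner is near (194.5,245.5) and its side-view right corner near (223.2,105.5). The force has turned inwards, probably because the nose is bearing on the finger's step, so I'll back off along the finger.

```bash
python3 -m jog '0 0 -0.03 0 0 0 1;0 0 -0.03 0 0 0 1;0 0 0 0 0 0 1'
python3 - <<'E'
from bench import *
import cv2
s=snapshot("wrist");cv2.imwrite("pics/w2.png",s["img"][:,:,::-1])
E
```

```text
time: 7.78
tool_pos: [449.1, -110.2, 317.9]
tcp_rot: [179.8, -50.0, 30.1]
ft_force: [-2.0, 0.4, -0.3]
finger_gap: -0.1
grip_force: 1.1
```

View pics/w2.png

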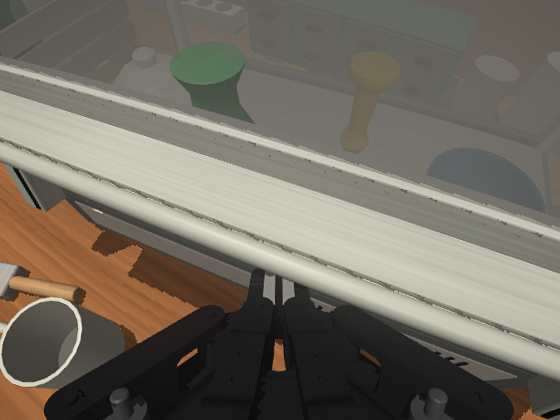

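The wrist view shows the tips under the nose at about (278,275), clear of the rail. I'll carry on upwards.

```bash
python3 -m jog '0.036 0.004 -0.019 0 0 0 1;0.036 0.004 -0.019 0 0 0 1;0.036 0.004 -0.019 0 0 0 1;0.036 0.004 -0.019 0 0 0 1;0 0 0 0 0 0 1'
python3 go.py -2 0 100
cat > m.py <<'E'
from bench import *
from h import *
import sys
D={n:snapshot(n) for n in("top","side")};pickle.dump(D,open("d3.pkl","wb"))
for n in D:print(n,[proj(D[n],P+A[:,2]*u).round(1).tolist() for P in(L,RR) for u in (80,90,100,110)])
def c(n,u,v):
    im=cv2.resize(D[n]["img"][v:v+50,u:u+66,::-1],(400,300),interpolation=cv2.INTER_CUBIC)
    for P in(L,RR):
      for k in range(70,121,10):
        x,y=proj(D[n],P+A[:,2]*k);x=int((x+.5-u)*400/66);y=int((y+.5-v)*6)
        cv2.circle(im,(x,y),2,(0,0,255) if k!=100 else (255,0,0),-1)
    return im
cv2.imwrite(sys.argv[1],np.vstack([np.hstack([c("top",160,205),c("top",390,180)]),np.hstack([c("side",310,220),c("side",195,85)])]))
E
python3 m.py pics/z3.png
```

```text
time: 8.45
tool_pos: [453.1, -109.8, 334.0]
tcp_rot: [179.8, -50.0, 30.2]
ft_force: [-0.9, 0.8, -1.9]
finger_gap: 0.3
grip_force: 0.9
T [ 457.4 -107.9  341.5] ik err 0.0 [-36.3 -23.8 127.8  51.9  63.    4.2]
pos [ 453.1 -109.8  334. ] t 8.45 q [-37.2 -24.  128.5  52.2  63.2   3.1] F [-0.9  0.8 -1.9] gap 0.3
shift units [ 0.087  0.005 -0.012] turn units [ 0.001 -0.     0.002]
tip in lip0 frame [  9.9 -29.   66.8] slope dir in tool [ 0.894  0.099 -0.438]
top [[193.6, 243.9], [192.5, 242.3], [191.4, 240.5], [190.2, 238.8], [426.2, 208.5], [427.1, 206.5], [428.1, 204.5], [429.0, 202.4]]
side [[352.8, 241.4], [352.7, 241.2], [352.6, 240.9], [352.5, 240.7], [221.8, 104.1], [220.5, 102.6], [219.1, 101.1], [217.7, 99.5]]
```

View pics/z3.png

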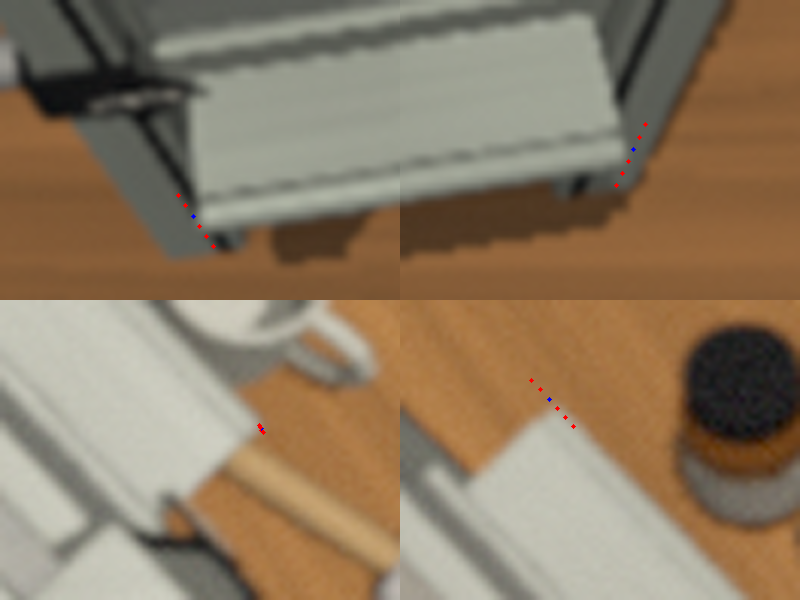

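The lip now stands at about 92 mm. Against the light lip the pointer tip shows better, near (193.8,219.7) in top and (336.7,252) in side. I'll triangulate it again.

Run:
```python
from h import *
D=pickle.load(open("d3.pkl","rb"));t,s=D["top"],D["side"]
for a in((193.8,219.7),(192.8,219.7),(193.8,219)):
  for p in((336.7,252),(337.5,251.8),(337,253)):
    M,g=tri(t,a,s,p);print(a,p,g,(A.T@(M-O)).round(1))
a=tri(t,(160+203/6.06-.5,205+226/6-.5),s,(310+257/6.06-.5,220+130/6-.5));b=tri(t,(390+222/6.06-.5,180+163/6-.5),s,(195+155/6.06-.5,85+105/6-.5))
print(A.T@(a[0]-O),a[1],A.T@(b[0]-O),b[1])
for n,r in(("top",(155,200,70,52)),("side",(305,225,70,52))):
    u,v,w,h=r;im=cv2.resize(D[n]["img"][v:v+h,u:u+w,::-1],(w*8,h*5*8//5),interpolation=cv2.INTER_LANCZOS4)
    for z in(95,100,105,110,115):
        for x in (33,52):
            q=proj(D[n],O+A@np.array([x,228.,z]));cv2.circle(im,(int((q[0]+.5-u)*8),int((q[1]+.5-v)*8)),2,(0,0,255) if x==33 else(255,0,0),-1)
    D[n+"c"]=im[:290]
cv2.imwrite("pics/z4.png",np.vstack([D["topc"],D["sidec"]]))
```

```text
(193.8, 219.7) (336.7, 252) [array([-0.4,  0.3]), array([-0.5, -0.1])] [ 36.1 223.1  98.9]
(193.8, 219.7) (337.5, 251.8) [array([-0.7,  0.6]), array([-0.8, -0.2])] [ 34.9 223.4 100.7]
(193.8, 219.7) (337, 253) [array([-0.7,  0.5]), array([-0.7, -0.2])] [ 37.5 224.3  94.8]
(192.8, 219.7) (336.7, 252) [array([-0.1,  0.1]), array([-0.1, -0. ])] [ 35.6 223.9 101.7]
(192.8, 219.7) (337.5, 251.8) [array([-0.4,  0.4]), array([-0.5, -0.1])] [ 34.4 224.2 103.5]
(192.8, 219.7) (337, 253) [array([-0.4,  0.3]), array([-0.4, -0.1])] [ 37.1 225.1  97.6]
(193.8, 219) (336.7, 252) [array([-0.6,  0.5]), array([-0.7, -0.2])] [ 36.2 222.9 101.4]
(193.8, 219) (337.5, 251.8) [array([-0.9,  0.7]), array([-1. , -0.3])] [ 35.  223.2 103.2]
(193.8, 219) (337, 253) [array([-0.8,  0.7]), array([-0.9, -0.3])] [ 37.7 224.1  97.3]
[ -4.99671324 228.94004764  88.02873926] [array([ 0.2, -0.1]), array([0.2, 0. ])] [  -6.98077082 -227.70277302   95.00398577] [array([ 0.5, -0.6]), array([0.6, 0.1])]
```

View pics/z4.png

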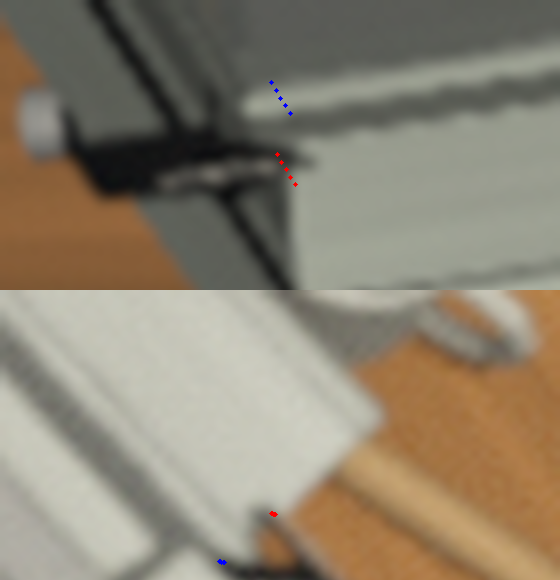

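```bash
python3 -m jog '0.027 0.003 -0.013 0 0 0 1;0.027 0.003 -0.013 0 0 0 1;0.01 0 0 0 0 0 1;0 0 0 0 0 0 1'
python3 go.py -2 0 100
python3 - <<'E'
from bench import *
from h import *
D4={n:snapshot(n) for n in("top","side")};pickle.dump(D4,open("d4.pkl","wb"))
F=[pickle.load(open(f"d{i}.pkl","rb")) for i in(0,2,3,4)]
def c(f,n,u,v,w=25,h=37):
    im=f[n]["img"][v:v+h,u:u+w,::-1];im=cv2.convertScaleAbs(cv2.resize(im,(200,296),interpolation=cv2.INTER_CUBIC),alpha=1.4)
    for k in range(0,h,5):
        cv2.line(im,(0,k*8),(5,k*8),(0,0,255),1)
        if k<w: cv2.line(im,(k*8,0),(k*8,5),(0,0,255),1)
    return im
cv2.imwrite("pics/z5.png",np.vstack([np.hstack([c(f,"top",180,210) for f in F]),np.hstack([c(f,"side",328,230) for f in F])]))
E
```

```text
time: 9.05
tool_pos: [455.0, -109.4, 340.0]
tcp_rot: [179.8, -50.0, 30.1]
ft_force: [-4.5, -0.5, -1.3]
finger_gap: 0.1
grip_force: 2.5
T [ 457.4 -107.9  341.5] ik err 0.0 [-36.3 -23.8 127.8  51.9  63.    4.2]
pos [ 455.  -109.4  340. ] t 9.05 q [-36.9 -24.2 127.9  51.8  63.5   3.9] F [-4.5 -0.5 -1.3] gap 0.1
shift units [ 0.03  -0.001  0.012] turn units [0.002 0.001 0.001]
tip in lip0 frame [ 10.2 -28.9  73.1] slope dir in tool [ 0.894  0.099 -0.438]
```

View pics/z5.png

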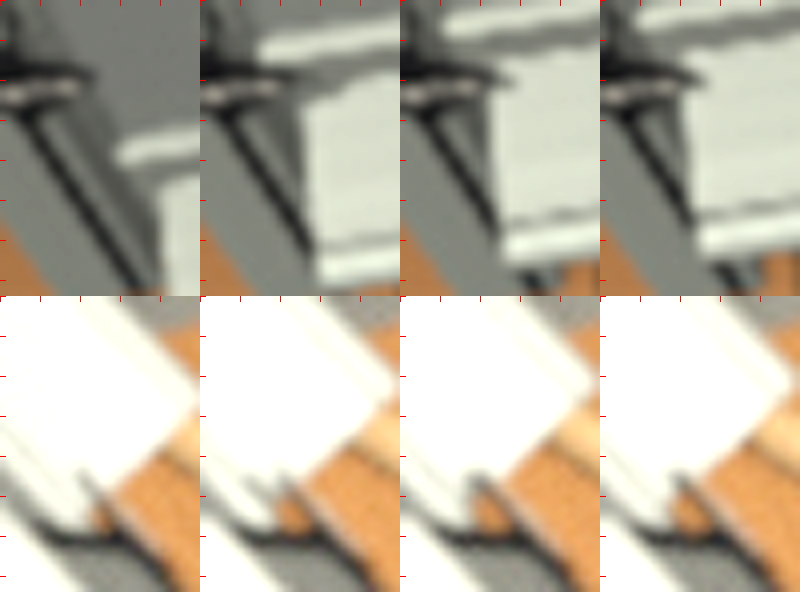

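The dark streak past the pointer shrinks as the lip nears it, so it is a shadow. The real tip is at about (191.3,219.8) in top and (338.4,252.4) in side. Next I'll measure the lip's rise from edge profiles.

```bash
cat > e.py <<'E'
from h import *
from scipy.ndimage import map_coordinates,gaussian_filter1d
def edge(s,pts,us):
    g=s["img"].astype(float)[:,:,2]; r=[]   # blue: lip bright, wood dark
    for X in pts:
        q=proj(s,X+us[:,None]*A[:,2]);v=map_coordinates(g,[q[:,1],q[:,0]],order=1)
        k=np.gradient(gaussian_filter1d(v,6));i=np.abs(k).argmax();r.append(us[i])
    return np.median(r),np.std(r)
def rise(D):
    out=[]
    for lo in np.arange(-20,115,1):pass
    return out
def pts(a):return [O+A@np.array(x) for x in a]
nose=pts([(-6,y,0) for y in range(60,215,4)])
end=pts([(x,-228,5) for x in range(0,36,2)])
if __name__=="__main__":
    for i,c in((0,0),(2,72),(3,90),(4,96)):
        D=pickle.load(open(f"d{i}.pkl","rb"));u=np.arange(c-25,c+25,.25)
        print(i,"top nose",edge(D["top"],nose,u),"side end",edge(D["side"],end,u))
    D=pickle.load(open("d4.pkl","rb"))
    for a,b in(((191.3,219.8),(338.4,252.4)),((191.3,219.8),(338.0,252.4)),((191.8,219.8),(338.4,252.2))):
        M,g=tri(D["top"],a,D["side"],b);print((A.T@(M-O)).round(1),g)
E
python3 e.py
```

```text
0 top nose (np.float64(-2.25), np.float64(1.7581172689445226)) side end (np.float64(10.0), np.float64(0.6979080292445063))
2 top nose (np.float64(67.25), np.float64(1.3577340735930805)) side end (np.float64(79.25), np.float64(0.9108612462260887))
3 top nose (np.float64(83.5), np.float64(1.374607708069765)) side end (np.float64(95.25), np.float64(0.927544880948))
4 top nose (np.float64(90.0), np.float64(1.2815062944219187)) side end (np.float64(101.5), np.float64(0.6678230711206282))
[ 33.8 226.6 105.6] [array([-0.4,  0.3]), array([-0.5, -0.1])]
[ 34.2 226.4 105.2] [array([-0.2,  0.2]), array([-0.3, -0.1])]
[ 33.7 226.  105.1] [array([-0.5,  0.4]), array([-0.6, -0.2])]
```

```bash
python3 -m jog '0.028 0.003 -0.014 0 0 0 1;0.028 0.003 -0.014 0 0 0 1;0.028 0.003 -0.014 0 0 0 1;0.028 0.003 -0.014 0 0 0 1;0 0 0 0 0 0 1'
cat > f.py <<'E'
from bench import *
from e import *
import sys
D={n:snapshot(n) for n in("top","side")};pickle.dump(D,open(sys.argv[1],"wb"))
u=np.arange(80,125,.25);print("rise",edge(D["top"],nose,u)[0]+2.25,edge(D["side"],end,u)[0]-10)
E
python3 f.py d5.pkl; python3 go.py -2 0 100|head -2
```

```text
time: 9.78
tool_pos: [458.3, -108.9, 352.7]
tcp_rot: [179.8, -50.0, 30.1]
ft_force: [-3.4, -1.1, -1.2]
finger_gap: 0.1
grip_force: 1.9
rise 105.5 104.75
T [ 457.4 -107.9  341.5] ik err 0.0 [-36.3 -23.8 127.8  51.9  63.    4.2]
pos [ 458.3 -108.9  352.6] t 9.88 q [-36.6 -24.5 126.8  51.3  64.1   5.4] F [-3.5 -0.6 -1.5] gap 0.3
```

```bash
python3 -m jog '-0.05 0 0 0 0 0 1;-0.1 0 0 0 0 0 1;-0.05 0 -0.05 0 0 0 1;0 0 -0.2 0 0 0 1;0 0 -0.2 0 0 0 1'
python3 -m jog '0 0 -0.2 0 0 0 1;0 0 -0.1 0 0 0 1;0 0 0 0 0 0 1'
python3 f.py d6.pkl
python3 - <<'E'
from h import *
D=pickle.load(open("d6.pkl","rb"));a=cv2.resize(D["top"]["img"][150:300,130:330],(400,300),interpolation=3);b=cv2.resize(D["side"]["img"][190:340,200:400],(400,300),interpolation=3)
c=cv2.resize(D["top"]["img"][200:245,165:225],(400,300),interpolation=3);e=cv2.resize(D["top"]["img"],(400,300))
cv2.imwrite("pics/z6.png",np.vstack([np.hstack([a,b]),np.hstack([c,e])])[:,:,::-1])
E
```

```text
time: 10.5
tool_pos: [416.4, -132.7, 365.8]
tcp_rot: [179.9, -50.0, 30.0]
ft_force: [0.3, 0.2, -0.1]
finger_gap: 0.3
grip_force: 0.0
time: 10.88
tool_pos: [397.0, -144.4, 385.4]
tcp_rot: [179.8, -50.0, 30.1]
ft_force: [0.8, 0.5, -1.0]
finger_gap: 0.3
grip_force: 0.0
rise 105.5 104.625
```

View pics/z6.png

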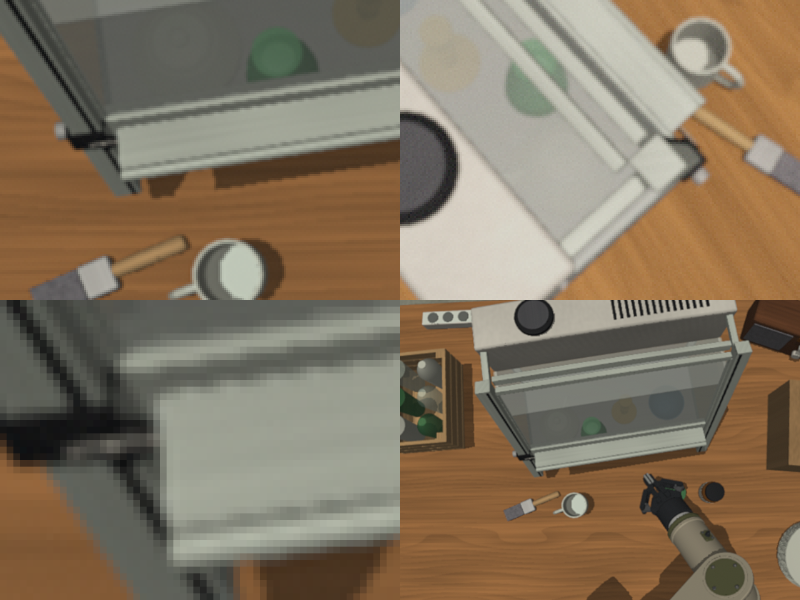

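The hand is clear of everything and the window is holding its rise at 105 mm. The pointer tip at about (188,221) meets the lip's end with no shadow left over it, and the mug and brush stand where they were.

```bash
python3 -c "
from bench import *
print(hand_in())"
```

```text
the job is handed in; nothing more can be done
None
```

I pushed the window up about 105 mm from beneath the lip and left it standing there, against a pointer measured at about 105 mm (give or take a few mm). The hand is clear and the job is handed in, but no verdict came back.

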